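# Set up a roller mould for pouring

### The job

Get the roller mould ready for pouring: push the mould base round on its steel bed until it lies square and flush against all three locating pins, and fit the bare aluminium roller core over its upright spindle. Lower the core gently all the way down onto the seat, do not let it drop, and leave the other things on the bench where they are.

Things in the scene. Friction and masses are not known exactly. Their poses are not given: they have to be found in the camera images.
- bed: Pouring bed: fixed dark steel plate 270 (x) by 250 (y) by 10 mm thick, bolted to the bench, yawed up to 0.2 rad. Origin: centre of its underside, on the bench; x points away from the robot, y to the left as seen from the robot, z up. Three fixed upright steel locating pins, 12 mm in diameter, stand 22 mm high above its top face
- pin_far_right (a point): Centre of the top of the right one of the two far pins (bed frame x = 71, y = -48, z = 32 mm); it takes the mould base's far edge near its far right corner
- pin_far_left (a point): Centre of the top of the left one of the two far pins (bed frame x = 71, y = 45, z = 32 mm); it takes the left part of the mould base's far edge
- pin_side (a point): Centre of the top of the side pin (bed frame x = 53, y = -66, z = 32 mm); it takes the mould base's right edge near its far right corner
- bed_home (a point): Point on the top face of the bed (x = 65, y = -60, z = 10 mm in the bed's frame) where the mould base's far right lower corner lies when the base is home against all three pins; axes as the bed's
- mould_base: Mould base, about 0.95 kg, loose, slides easily on the bed: aluminium plate 150 (x) by 120 (y) by 14 mm with an upright spindle in the middle. Origin: its far right lower corner, beside the pins; x away from the robot, y left, z up: the plate spans x -150 to 0, y 0 to 120 mm. Starts turned 0.17 to 0.35 rad anticlockwise (from above) from the bed, this corner within 6 mm of home; home is parallel to the bed
- near_left_corner (a point): Top of the mould base's near left corner (x = -150, y = 120, z = 14 mm in its frame), diagonally opposite the corner at the pins. Pushing the plate's near edge beside it away from the robot (some 3 to 8 N) turns the base clockwise, the opposite corner bearing on its pins, until the far edge meets both far pins
- seat (a point): Centre of the core's seat: the flat top of a round step, 84 mm in diameter and 5 mm high, in the middle of the plate (x = -75, y = 60, z = 19 mm in the mould base's frame). The core's underside rests here; z up along the spindle
- spindle_tip (a point): Top end of the upright steel spindle, 98 mm above the seat. The spindle is 20 mm in diameter; its top 18 mm taper to 8 mm
- core: Bare roller core, loose, about 0.38 kg: spool-shaped aluminium part 90 mm tall standing upright on the bench; round flanges 58 mm in diameter and 12 mm thick at both ends, a 46 mm barrel between, a 26 mm bore right through; either end may go down. Origin: centre of its underside; z up its axis. Can be gripped from above across the top flange. When seated the spindle's tip stands 8 mm out of it
- core_top (a point): Centre of the core's top face, 90 mm above its underside
- cast_roller: Bystander: finished roller 90 mm tall, the same core inside a thick dark 84 mm rubber tyre; origin: centre of its underside
- sleeve: Bystander: mould sleeve, an open upright aluminium tube 100 mm in outer diameter (112 mm at the rim), 85 mm inside, 110 mm tall; origin: centre of its underside
- end_cap: Bystander: round flat aluminium mould cap 112 mm in diameter with a black knob, 42 mm tall; origin: centre of its underside
- spanner: Bystander: steel spanner 190 mm long, lying flat; origin: under its middle
- mix_cup: Bystander: empty white plastic mixing cup 84 mm across the rim, 100 mm tall; origin: centre of its underside
- release: Bystander: yellow bottle 60 mm in diameter, 160 mm tall; origin: centre of its underside
- tape: Bystander: roll of paper tape 110 mm in diameter, 36 mm high, lying flat; origin: centre of its underside
- mallet: Bystander: rubber mallet lying flat, 250 mm long, head 90 by 56 mm; origin: at bench height under its handle, 70 mm from the handle's end
There are look-alikes about, which are no part of the job. Leave any green or orange look-alike of the core alone.

How it is judged:
By the outcome, as a careful person would: the job done as asked, in the order asked, and still so for the second after the job is handed in, with the robot touching nothing.
It also fails if it takes over 58 s, if anything falls off the work surface, if the arm or the gripper's body presses on something with over 40 N, if the wrist force passes 120 N, or if a joint passes its speed limit or range.

### The arm

A 7-joint arm with a two-finger parallel gripper is mounted at the origin on the work surface. World frame = base frame: x ahead of the robot, y to its left, z up, the work surface at z = 0. Lengths are in mm, angles in rad, forces in N, time in s.
With the tool pointing down it reaches from about 400 to 875 mm from the base axis. Payload 4.4 kg.
Tool frame: the origin (TCP) lies at the centre of the arm's flange, where the gripper is bolted on; the fingertips stand 173 mm ahead of it and the grasp point (between the pads) lies 155 mm ahead of it; z points along the fingers, y is the direction in which the jaws open and shut (so a half turn about z gives the same grasp; the last joint's range is limited). The gripper opens to 85 mm and grips with 20 to 120 N. Pads are 22 mm wide; open, the fingers measure 114 mm over their backs; the gripper's body (76 mm by 85 mm) begins 54 mm behind the grasp point. The pads swing forward as they close: fully open they stand 13 mm farther back than shut.
Start: joints at [1.101, 0.628, 0.038, 1.517, -0.027, 0.996, -0.02], TCP at [255.417, -597.727, 404.713] pointing down, gripper open.
Joint ranges: [-3.06, 3.06], [-0.37, 2.12], [-1.25, 1.32], [0.18, 2.47], [-1.1, 4.24], [0.23, 1.98], [-2.94, 2.94]. Speed limits (rad/s): [2.57, 2.57, 3.14, 3.14, 3.14, 3.14, 3.14].

### API

Orientations are given as [roll, pitch, yaw] about the fixed x, y, z axes, in that order (R = Rz(yaw) Ry(pitch) Rx(roll)).
In Python, from cell import * gives the robot as it stands. The module is installed in compiled form; this text tells all that it offers.
- The arm moves only by the shell command python3 -m jog 'ROWS'. ROWS is JSON, one flat list of numbers, 5 for each row, row after row: the shift along the tool's x, y, z in mm, then the turn about the tool's z in degrees, then the finger opening in mm, from 0 to 85.4. A call has 1 to 20 rows; each row is the pose to reach, as a shift and turn from the pose commanded when the call began, along the tool's axes at that moment; what a row does not reach only later rows make up. A row lasts 1/12 s, in which the tool goes at most 41.7 mm and 7.16 degrees, less where a joint would pass 70% of its speed; a pose out of reach is approached as far as the arm can. A call with a gripper value outside its range is refused whole. The fingers move at their own pace and stop on an object; the grip force is fixed at half the most. Time passes only in rows, so rows that repeat a pose let the fingers close. It gives the time, the measured TCP pose, the force and the opening at its end, in the units of the state.
- read_state(): the state, without advancing time (a new reading comes with each control period).
- get_image(name): name is "scene" or "side" or "wrist"; returns (picture, depth): 420x560x3 uint8, blue, green, red; 420x560 float32, mm along the optical axis (not along the pixel's ray), 0 where there is no reading.
- camera_params(name): a dict with "K" (3x3 intrinsics, pixels), "T" (4x4, takes a point from camera to world coordinates). Camera axes: x right, y up, looking along -z (the intrinsics and any distortion apply to the point x, -y, -z); pixel columns grow to the right and rows downward; lengths in mm; the calibration is good to about 2 mm. A picture is of the moment at which its call begins: read the wrist's pose just before it. camera_params takes no time and is no camera call; for the wrist camera it gives the pose at the moment of the call.
- finish_job(): hands the job in, once; it reports no verdict.
The state is a dict: "clock": time; "qpos": joint angles; "qd": joint speeds; "tau": joint torques, N m; "eef_pos": TCP position; "tool_rot": TCP orientation; "force": force on the tool from outside, world axes, zero at the start; "torque": the same for the moment, N m; "width": finger opening in mm.
Only numpy, scipy, OpenCV 4.12 (cv2) and the standard library are available. Lean on these libraries where they do the work, as an engineer would, in place of code of your own. Each camera call takes 0.05 s, during which the arm holds its last target.

## Working session

There is one attempt and no reset: what is moved stays moved. The work goes in short steps, Python scripts to look and compute and a shell command to move; the robot and the scene stay as the last step left them, time stands still between calls to the robot, and variables do not carry over. Pictures are saved under pics/ and viewed, and the job is handed in when it is done.

```bash
mkdir -p pics; python3 - <<'E'
from cell import *
import cv2
s=read_state(); print({k:s[k] for k in ('clock','eef_pos','tool_rot','force','width')})
import numpy as np
for n in ("scene","side","wrist"):
    im,d=get_image(n); cv2.imwrite(f"pics/{n}0.png",im); np.savez(f"{n}0.npz",im=im,d=d,**{k:v for k,v in camera_params(n).items()})
    p=camera_params(n);print(n,{k:np.round(v,3).tolist() for k,v in p.items()})
E
```

```text
{'clock': 0.0, 'eef_pos': array([ 255.32357846, -597.4382538 ,  403.78458088]), 'tool_rot': array([-3.13970792e+00,  9.17989912e-06,  4.03827712e-01]), 'force': array([-0.50545636,  1.21454482, -0.00126834]), 'width': 85.3827634752105}
scene {'K': [[497.971, 0.0, 286.443], [0.0, 497.971, 209.466], [0.0, 0.0, 1.0]], 'T': [[-0.562, -0.661, 0.497, 1247.593], [0.827, -0.438, 0.353, 509.354], [-0.016, 0.609, 0.793, 1228.01], [0.0, 0.0, 0.0, 1.0]]}
side {'K': [[526.938, 0.0, 284.868], [0.0, 526.938, 198.41], [0.0, 0.0, 1.0]], 'T': [[-0.915, 0.192, -0.354, -30.73], [-0.402, -0.481, 0.779, 1302.062], [-0.02, 0.855, 0.518, 935.288], [0.0, 0.0, 0.0, 1.0]]}
wrist {'K': [[336.165, 0.0, 277.331], [0.0, 336.165, 209.129], [0.0, 0.0, 1.0]], 'T': [[0.393, 0.879, 0.269, 323.116], [-0.92, 0.376, 0.113, -568.848], [-0.002, -0.292, 0.957, 372.906], [0.0, 0.0, 0.0, 1.0]]}
```

View pics/scene0.png

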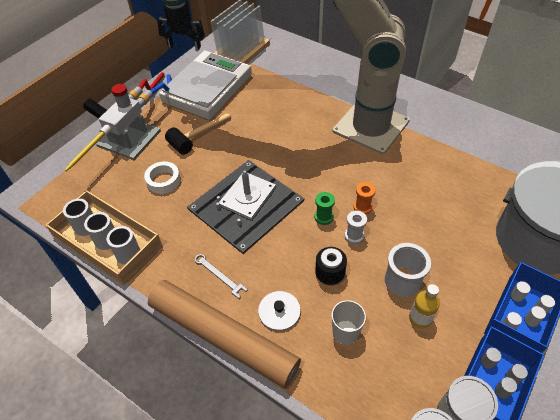

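View pics/side0.png

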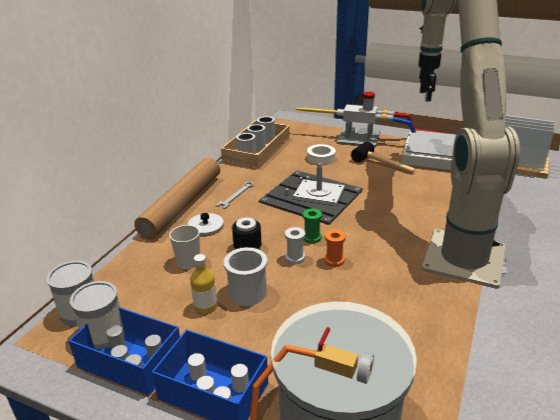

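View pics/wrist0.png

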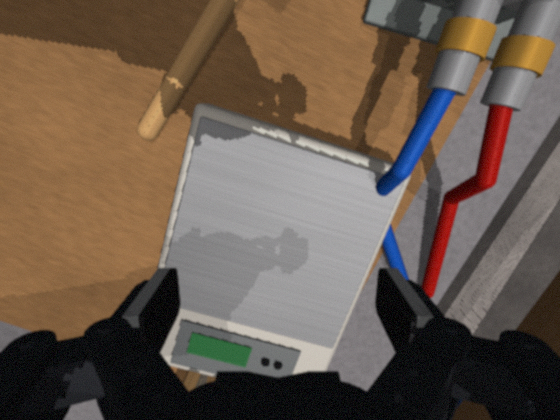

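The scene picture shows three spools: green (325,208), orange (365,197) and bare silver (356,226). The rubber-tyred roller is at (331,265). The silver one fits "bare aluminium core", so I'll confirm it in a crop and look closely at the bed.

```bash
cat > h.py <<'E'
import numpy as np, cv2
from cell import *
def snap(n,tag):
    p=camera_params(n); im,d=get_image(n)
    p2=p
    cv2.imwrite(f"pics/{n}{tag}.png",im); np.savez(f"{n}{tag}.npz",im=im,d=d,K=p['K'],T=p['T']); return im,d,p
def load(f):
    z=np.load(f); return z['im'],z['d'],dict(K=z['K'],T=z['T'])
def cloud(d,p):
    K,T=p['K'],p['T']; v,u=np.mgrid[:d.shape[0],:d.shape[1]]
    c=np.stack([(u-K[0,2])/K[0,0]*d,-(v-K[1,2])/K[1,1]*d,-d],-1)
    return c@T[:3,:3].T+T[:3,3]
def ray(uv,p,z):
    K,T=p['K'],p['T']; uv=np.atleast_2d(np.array(uv,float))
    c=np.stack([(uv[:,0]-K[0,2])/K[0,0],-(uv[:,1]-K[1,2])/K[1,1],-np.ones(len(uv))],-1)@T[:3,:3].T
    t=(z-T[2,3])/c[:,2]; return T[:3,3]+c*t[:,None]
def crop(im,x0,y0,x1,y1,f,name): cv2.imwrite(name,cv2.resize(im[y0:y1,x0:x1],None,fx=f,fy=f,interpolation=cv2.INTER_CUBIC))
E
python3 - <<'E'
from h import *
im,d,p=load('scene0.npz'); print(p.keys())
crop(im,180,150,310,255,6,'pics/c1.png'); crop(im,295,170,425,275,4,'pics/c2.png')
im2,d2,p2=load('side0.npz'); crop(im2,240,140,370,270,4.5,'pics/c3.png')
P=cloud(d,p);P2=cloud(d2,p2)
for uv in [(356,220),(325,202),(150,200),(245,175),(300,300)]: print(uv,P[uv[1],uv[0]].round(1),d[uv[1],uv[0]])
for uv in [(295,235),(319,195)]: print(uv,P2[uv[1],uv[0]].round(1))
E
```

```text
dict_keys(['K', 'T'])
(356, 220) [437.1 179.8  61.7] 1443.6462
(325, 202) [427.   68.7  57.7] 1491.1011
(150, 200) [ 6.857e+02 -4.202e+02 -5.000e-01] 1581.2407
(245, 175) [ 514.6 -159.   120.2] 1478.3724
(300, 300) [716.2 169.3   2.5] 1355.6206
(295, 235) [453.7 171.9  68.9]
(319, 195) [ 492.1 -126.1   27.8]
```

View pics/c1.png

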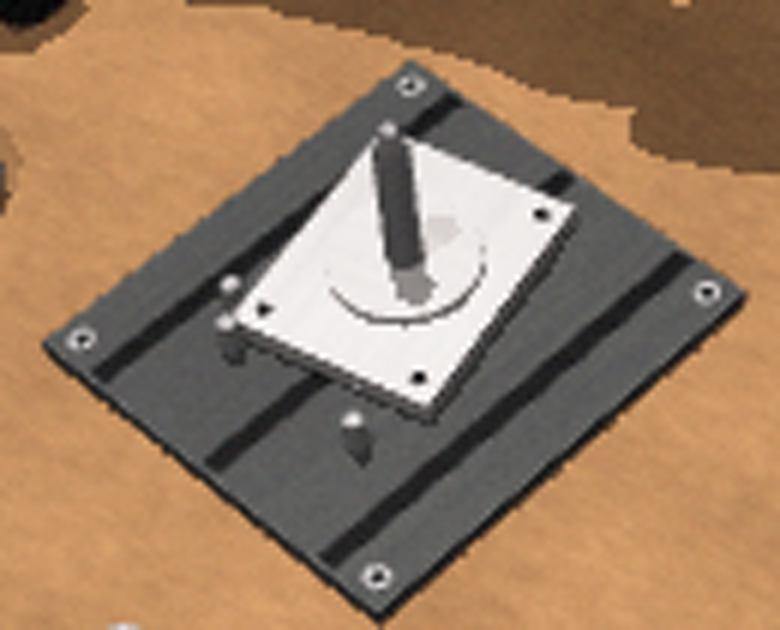

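View pics/c2.png

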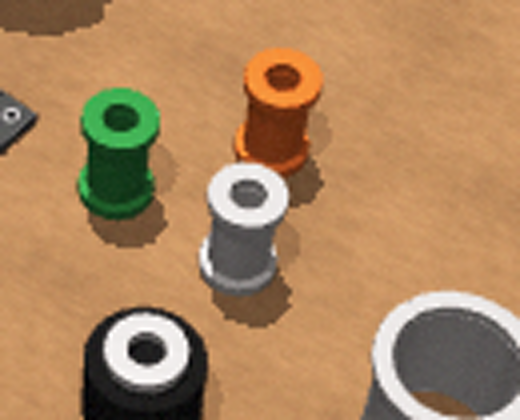

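View pics/c3.png

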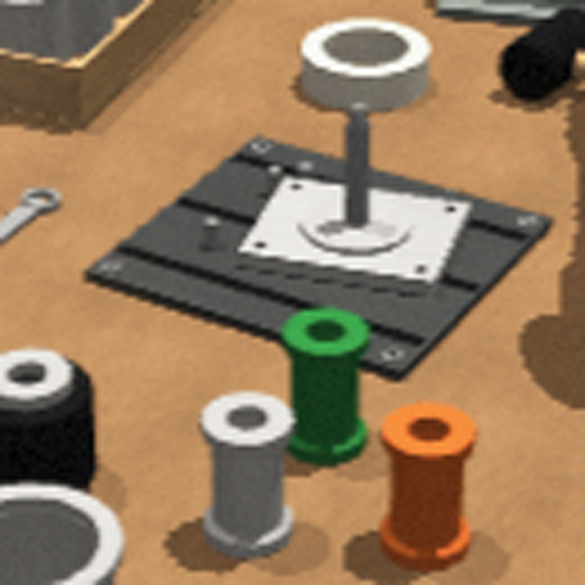

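Confirmed: the bare silver spool at scene (356,226) / side (295,240) is the core, standing apart from the green and orange ones. In the crop, the plate's far right corner is at the two right-hand pins (crop 235,320) and its near left corner is at (570,208). Next I'll measure.

```bash
cat >> h.py <<'E'
def big(m):
    n,l,s,c=cv2.connectedComponentsWithStats(m.astype(np.uint8)); return l==1+np.argmax(s[1:,4])
def rectfit(mask,p,z):
    cs,_=cv2.findContours(mask.astype(np.uint8),cv2.RETR_EXTERNAL,cv2.CHAIN_APPROX_NONE); c=max(cs,key=cv2.contourArea)
    w=ray(c[:,0,:],p,z)[:,:2].astype(np.float32); h=cv2.convexHull(w)
    return cv2.minAreaRect(h)
E
python3 - <<'E'
from h import *
for n,bx,cb in (('scene',(185,155,306,255),(340,205,372,228)),('side',(255,165,370,222),(282,225,308,242))):
    im,d,p=load(n+'0.npz'); hsv=cv2.cvtColor(im,cv2.COLOR_BGR2HSV); P=cloud(d,p)
    roi=np.zeros(im.shape[:2],bool); roi[bx[1]:bx[3],bx[0]:bx[2]]=1
    pl=big(roi&(hsv[...,2]>150)&(hsv[...,1]<40))
    r=rectfit(pl,p,24); print(n,'plate',np.round(r[0],1),np.round(r[1],1),round(r[2],2)); print(cv2.boxPoints(r).round(1).tolist())
    # bed: low-saturation everything
    b=big(roi&(hsv[...,1]<70)&(P[...,2]<60))
    r=rectfit(b,p,8); print(n,'bed',np.round(r[0],1),np.round(r[1],1),round(r[2],2)); print(cv2.boxPoints(r).round(1).tolist())
    # core top
    c=np.zeros_like(roi); c[cb[1]:cb[3],cb[0]:cb[2]]=1
    t=c&(P[...,2]>80)&(P[...,2]<105)&(hsv[...,1]<60); t=big(t)
    cs,_=cv2.findContours(t.astype(np.uint8),cv2.RETR_EXTERNAL,cv2.CHAIN_APPROX_NONE);w=ray(max(cs,key=len)[:,0],p,90)[:,:2].astype(np.float32)
    print('core',cv2.minEnclosingCircle(w), np.median(P[t],0))
    v=pl.copy().astype(np.uint8)*255; o=im.copy(); o[b]=(0,0,255); o[pl]=(0,255,0); o[t]=(255,0,0)
    crop(o,180,140,420,280,3,f'pics/m_{n}.png')
E
```

```text
scene plate [ 511.3 -167.6] [155.9 122.8] 4.87
[[428.5, -113.0], [438.8999938964844, -235.39999389648438], [594.2000122070312, -222.1999969482422], [583.7999877929688, -99.80000305175781]]
scene bed [ 532.5 -154.8] [252.2 272.3] 81.5
[[379.20001220703125, -259.3999938964844], [648.5, -299.70001220703125], [685.7999877929688, -50.20000076293945], [416.5, -9.899999618530273]]
core ((453.1825256347656, 186.70533752441406), 31.178884506225586) [452.89085821 186.91867944  89.20309632]
side plate [ 506.5 -163. ] [150.8 120.2] 5.19
[[426.0, -109.9000015258789], [436.79998779296875, -229.60000610351562], [587.0, -216.0], [576.0999755859375, -96.30000305175781]]
side bed [ 530.  -150.4] [256.7 273. ] 81.43
[[375.79998779296875, -257.0], [645.7999877929688, -297.70001220703125], [684.0999755859375, -43.79999923706055], [414.1000061035156, -3.200000047683716]]
core ((445.9241638183594, 194.77098083496094), 34.325592041015625) [447.14191932 189.40070934  87.25571832]
```

View pics/m_scene.png

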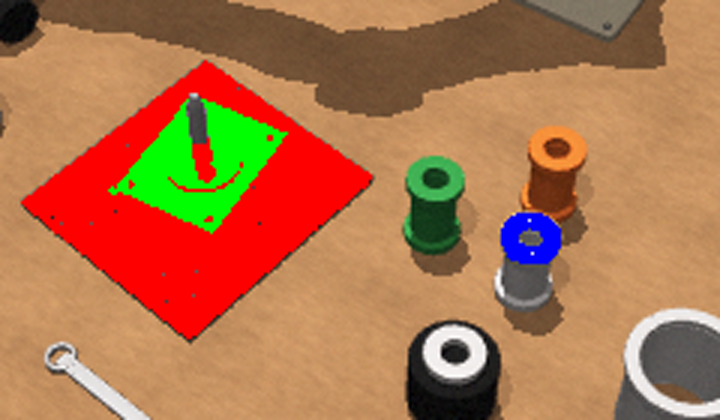

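View pics/m_side.png

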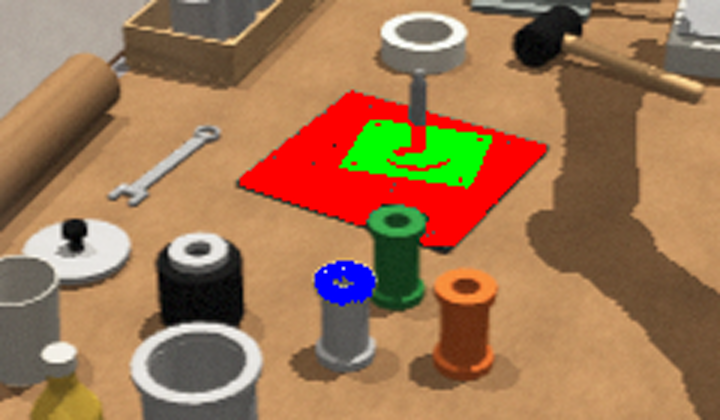

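```bash
python3 -m jog '[80,-70,0,7,85, 200,-175,0,25,40, 374,-327,0,31.6,0, 374,-327,0,31.6,0, 374,-327,0,31.6,0, 374,-327,0,31.6,0, 374,-327,0,31.6,0, 374,-327,0,31.6,0, 374,-327,0,31.6,0, 374,-327,0,31.6,0, 374,-327,0,31.6,0, 374,-327,0,31.6,0, 374,-327,0,31.6,0, 374,-327,0,31.6,0, 374,-327,0,31.6,0]'
python3 - <<'E'
from h import *
im,d,p=snap('wrist','1'); s=read_state(); print(s['clock'],s['eef_pos'],s['tool_rot'],s['force'])
E
```

```text
clock: 1.4
eef_pos: [470.6, -150.4, 404.6]
tool_rot: [3.141, 0.001, -0.148]
force: [-0.3, -0.3, 0.3]
width: 0.0
1.45 [ 470.28775821 -151.21078068  404.62782102] [ 3.14076887e+00  5.37652176e-04 -1.49462479e-01] [0.3248719  0.13419221 0.0047636 ]
```

View pics/wrist1.png

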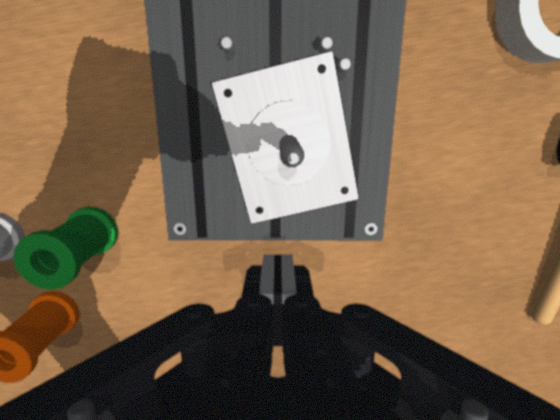

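The wrist view shows the bed aligned with the tool. The pins are at (226,43), (327,43) and (345,64). The plate corners are at (213,83), (333,53), (356,200) and (250,222), the last being the near left one.

```bash
cat >> h.py <<'E'
def wplate(im,d,p,box=(130,0,430,245)):
    g=cv2.cvtColor(im,cv2.COLOR_BGR2HSV); roi=np.zeros(g.shape[:2],bool); roi[box[1]:box[3],box[0]:box[2]]=1
    m=big(roi&(g[...,2]>130)&(g[...,1]<40)); return rectfit(m,p,24)
E
python3 - <<'E'
from h import *
im,d,p=load('wrist1.npz')
r=wplate(im,d,p); print(r, cv2.boxPoints(r).round(1).tolist())
print('corners',ray([(213,83),(333,53),(356,200),(250,222)],p,24).round(1).tolist())
print('pins',ray([(226,43),(327,43),(345,64)],p,32).round(1).tolist())
print('screws',ray([(180,229),(371,229)],p,10).round(1).tolist())
print('bed near corners',ray([(169,240),(383,240)],p,9).round(1).tolist(), ray([(385,240)],p,10))
E
```

```text
((505.79766845703125, -167.88189697265625), (150.92774963378906, 121.02891540527344), 5.1047587394714355) [[425.20001220703125, -114.30000305175781], [436.0, -234.89999389648438], [586.2999877929688, -221.39999389648438], [575.5999755859375, -100.9000015258789]]
corners [[574.3, -103.1, 24.0], [583.8, -221.5, 24.0], [435.6, -231.7, 24.0], [427.7, -114.4, 24.0]]
pins [[605.8, -123.4, 32.0], [592.1, -215.5, 32.0], [571.8, -230.4, 32.0]]
screws [[426.5, -31.3, 10.0], [394.1, -248.8, 10.0]]
bed near corners [[414.7, -15.1, 9.0], [378.0, -262.0, 9.0]] [[ 378.09934645 -264.02885471   10.        ]]
```

```bash
python3 -m jog '[-40,-7,20,0,0, -75,-14,50,0,0, -75,-14,90,0,0, -75,-14,130,0,0, -75,-14,170,0,0, -75,-14,200,0,0, -75,-14,214,0,0, -75,-14,216,0,0, -75,-14,216,0,0, -75,-14,216,0,0]'
python3 - <<'E'
from h import *
im,d,p=snap('wrist','2'); s=read_state(); print(s['clock'],s['eef_pos'],s['tool_rot'],s['force'])
E
```

```text
clock: 2.28
eef_pos: [401.4, -128.1, 190.2]
tool_rot: [3.139, 0.009, -0.144]
force: [-0.7, 0.1, -1.1]
width: -0.1
2.3333 [ 401.34675223 -127.96752949  190.47066487] [ 3.13994843  0.00822671 -0.14651257] [ 0.14304486 -0.45286118 -0.15650216]
```

View pics/wrist2.png

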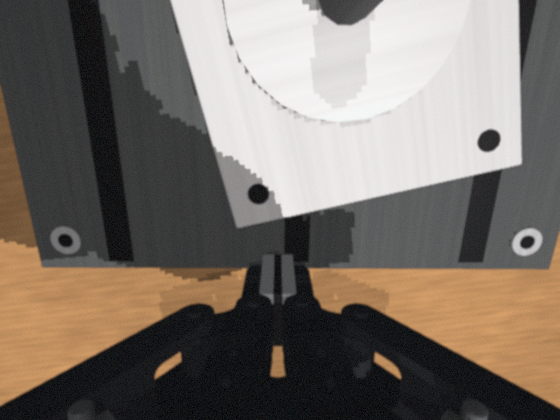

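The closed fingers (278,260) are just behind the plate's near edge, about 20 mm right of the near left corner (238,227). I'll push slowly along tool x.

```bash
python3 -m jog '[4,0,0,0,0, 8,0,0,0,0, 11,0,0,0,0, 13,0,0,0,0, 15,0,0,0,0, 17,0,0,0,0, 19,0,0,0,0, 21,0,0,0,0, 23,0,0,0,0, 25,0,0,0,0, 27,0,0,0,0, 29,0,0,0,0, 30,0,0,0,0]'
python3 - <<'E'
from h import *
im,d,p=snap('wrist','3'); s=read_state(); print(s['clock'],s['eef_pos'],s['tool_rot'],s['force'])
E
```

```text
clock: 3.42
eef_pos: [431.0, -130.0, 191.1]
tool_rot: [-3.139, 0.008, -0.147]
force: [-6.0, 2.2, 1.8]
width: 0.0
3.4667 [ 431.06076514 -129.96138141  191.13134223] [-3.13911969  0.00812352 -0.14709049] [-4.49613056  2.27201952 -0.33745739]
```

View pics/wrist3.png

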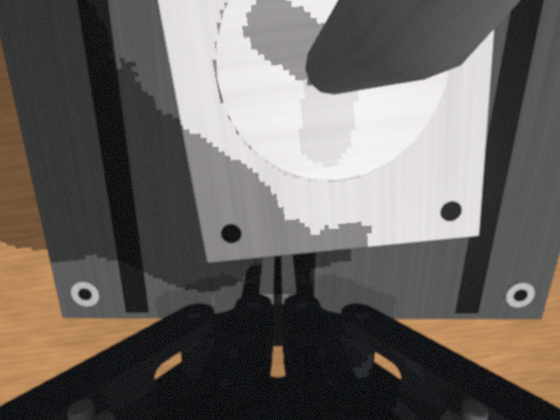

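The near edge, from (207,262) to (478,236), is still about 5° from square. The contact force is about 5 N, so I'll continue gently.

```bash
python3 -m jog '[1,0,0,0,0, 2,0,0,0,0, 3,0,0,0,0, 4,0,0,0,0, 5,0,0,0,0, 6,0,0,0,0]'
python3 -m jog '[0.7,0,0,0,0, 1.4,0,0,0,0, 2,0,0,0,0]'
python3 - <<'E'
from h import *
im,d,p=snap('wrist','4'); s=read_state(); print(s['clock'],s['eef_pos'],s['tool_rot'],s['force'])
E
```

```text
clock: 3.97
eef_pos: [435.4, -130.0, 190.8]
tool_rot: [-3.137, 0.012, -0.147]
force: [-9.8, 4.9, 2.0]
width: -0.2
clock: 4.22
eef_pos: [436.6, -129.8, 190.7]
tool_rot: [-3.136, 0.014, -0.147]
force: [-10.8, 4.5, 2.9]
width: 0.2
4.2667 [ 436.74847005 -129.7822363   190.66048678] [-3.13570964  0.01370306 -0.14641249] [-8.9175782   5.06383559  2.42105637]
```

View pics/wrist4.png

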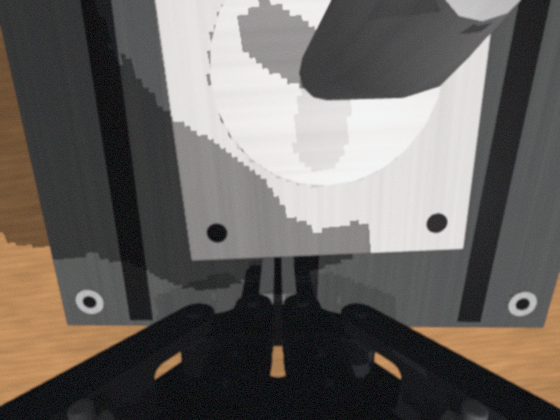

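```bash
python3 -m jog '[1,0,0,0,0, 2,0,0,0,0, 3,0,0,0,0, 4,0,0,0,0]'
python3 -m jog '[0.7,0,0,0,0, 1.4,0,0,0,0, 2,0,0,0,0]'
python3 - <<'E'
from h import *
im,d,p=snap('wrist','5'); s=read_state(); print(s['clock'],s['eef_pos'],s['tool_rot'],s['force'])
E
```

```text
clock: 4.6
eef_pos: [439.1, -129.4, 190.3]
tool_rot: [-3.133, 0.018, -0.146]
force: [-13.8, 6.5, 3.0]
width: -0.2
clock: 4.85
eef_pos: [440.2, -129.1, 190.1]
tool_rot: [-3.132, 0.02, -0.146]
force: [-15.9, 8.2, 4.8]
width: 0.3
4.9 [ 440.18810483 -129.07453076  190.1046661 ] [-3.13165724  0.02030345 -0.14562372] [-15.4675506    8.72588524   5.34254665]
```

View pics/wrist5.png

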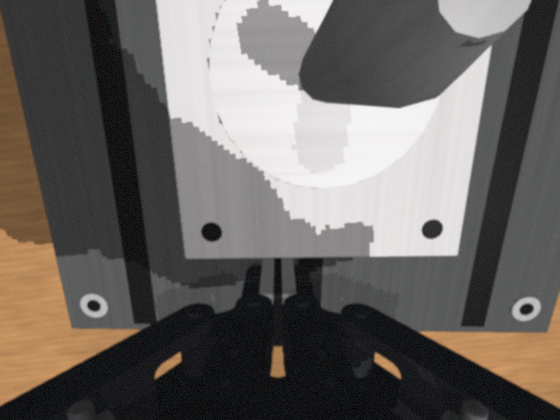

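```bash
python3 -m jog '[1,0,0,0,0, 2,0,0,0,0, 3,0,0,0,0, 3,0,0,0,0]'
python3 -m jog '[0.7,0,0,0,0, 1.4,0,0,0,0, 2,0,0,0,0, 2,0,0,0,0]'
python3 - <<'E'
from h import *
im,d,p=snap('wrist','6'); s=read_state(); print(s['clock'],s['eef_pos'],s['tool_rot'],s['force'])
E
```

```text
clock: 5.23
eef_pos: [441.9, -128.6, 189.8]
tool_rot: [-3.13, 0.024, -0.145]
force: [-17.2, 10.2, 5.1]
width: -0.5
clock: 5.57
eef_pos: [442.6, -128.7, 189.6]
tool_rot: [-3.129, 0.027, -0.145]
force: [-20.9, 10.0, 8.0]
width: -0.0
5.6167 [ 442.57429125 -128.71918517  189.64116578] [-3.12882031  0.02643674 -0.14541346] [-20.32645685   9.96291568   7.50167843]
```

View pics/wrist6.png

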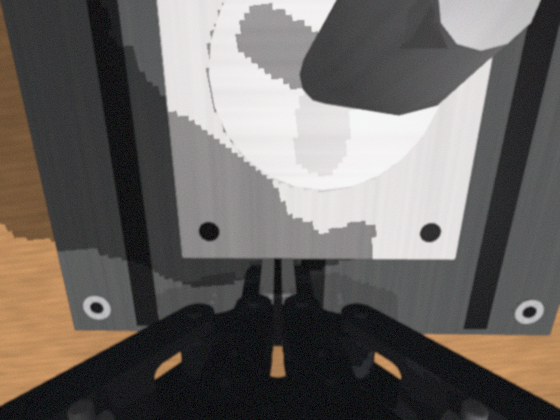

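```bash
python3 -m jog '[1,0,0,0,0, 2,0,0,0,0, 3,0,0,0,0, 3,0,0,0,0]'
python3 -m jog '[-10,0,0,0,0, -20,0,-2,0,0, -35,0,-6,0,0, -35,0,-45,0,0, -10,0,-85,0,0, 20,0,-125,0,0, 30,0,-165,0,0, 30,0,-200,0,0, 30,0,-213,0,0, 30,0,-213,0,0]'
python3 - <<'E'
from h import *
im,d,p=snap('wrist','7'); s=read_state(); print(s['clock'],s['eef_pos'],s['tool_rot'],s['force'])
r=wplate(im,d,p); print(r, cv2.boxPoints(r).round(1).tolist())
crop(im,150,0,410,260,3,'pics/c7.png')
E
```

```text
clock: 5.95
eef_pos: [443.4, -129.1, 189.4]
tool_rot: [-3.128, 0.031, -0.146]
force: [-26.7, 9.7, 12.2]
width: -0.1
clock: 6.78
eef_pos: [486.7, -139.9, 408.9]
tool_rot: [3.14, -0.006, -0.147]
force: [-0.2, -0.7, 0.2]
width: -0.1
6.8333 [ 485.81112285 -139.07727596  406.50972083] [ 3.14152454e+00 -1.59186379e-03 -1.46616762e-01] [ 1.25602276 -0.12660576 -0.72672025]
((519.6529541015625, -156.1746826171875), (120.86407470703125, 149.18995666503906), 81.5881118774414) [[437.0, -205.0], [584.5999755859375, -226.89999389648438], [602.2999877929688, -107.30000305175781], [454.70001220703125, -85.5]]
```

View pics/c7.png

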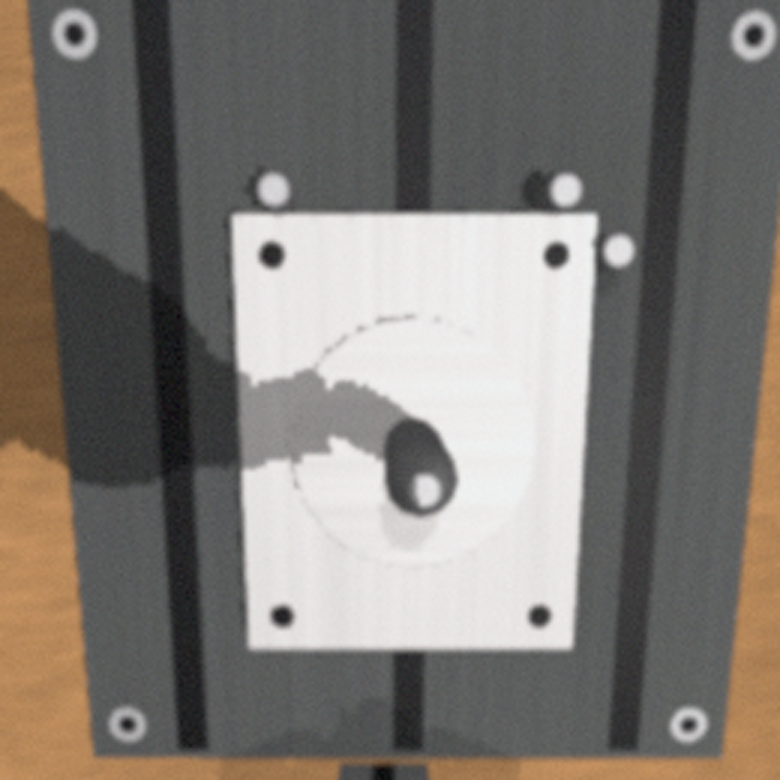

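View pics/wrist7.png

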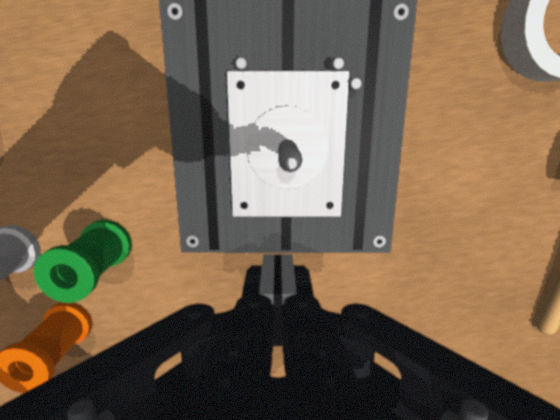

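The plate now looks square, with its far edge at both far pins (241,63) and (339,63) and its right edge beside the side pin (356,84). I'll check the gaps numerically.

```bash
python3 - <<'E'
from h import *
im,d,p=load('wrist7.npz')
# subpixel pins by bright blob
g=cv2.cvtColor(im,cv2.COLOR_BGR2GRAY)
pins=[]
for u,v in [(241,63),(339,63),(356,84)]:
    w=np.clip(g[v-5:v+6,u-5:u+6].astype(float)-140,0,None)
    if (u,v)!=(356,84): w[9:]=0
    yy,xx=np.mgrid[v-5:v+6,u-5:u+6]; pins.append((np.sum(w*xx)/w.sum(),np.sum(w*yy)/w.sum()))
print(np.round(pins,2)); W=ray(pins,p,32); print(W.round(1))
e=W[0]-W[1]; yaw=np.arctan2(-e[0],e[1]); print('bed yaw',np.degrees(yaw),np.linalg.norm(e))
r=wplate(im,d,p); b=cv2.boxPoints(r); c,s=np.cos(yaw),np.sin(yaw)
def bed(q): q=np.array(q)[:2]-W[1,:2]; return np.array([71+c*q[0]+s*q[1], -48-s*q[0]+c*q[1]]).round(2)
for q in b: print('plate corner bed',bed(q))
print('side pin',bed(W[2]))
E
```

```text
[[240.79  62.49]
 [338.37  62.56]
 [355.97  83.17]]
[[ 606.7 -123.6   32. ]
 [ 593.  -215.4   32. ]
 [ 572.2 -230.5   32. ]]
bed yaw -8.450728791258955 92.83237239321053
plate corner bed [-84.84 -60.66]
plate corner bed [ 64.35 -60.56]
plate corner bed [64.26 60.31]
plate corner bed [-84.93  60.21]
side pin [ 52.6  -65.99]
```

The base is home: its centre is within 0.3 mm, its yaw within 0.05°, and both edges sit at the pins. Next is the core. I'll get its neighbours to choose a jaw direction.

```bash
python3 - <<'E'
from h import *
im,d,p=load('scene0.npz')
for n,uv,z in [('core',(356.5,219),90),('green',(325,200),90),('orange',(366,189),90),('cast',(331,257.5),90),('sleeve',(408,262),110)]: print(n,ray([uv],p,z).round(0))
s=read_state();print(s['clock'],s['eef_pos'],s['tool_rot'],s['qpos'])
E
```

```text
core [[453. 187.  90.]]
green [[443.  77.  90.]]
orange [[341. 156.  90.]]
cast [[603. 193.  90.]]
sleeve [[515. 373. 110.]]
6.8333 [ 485.81112285 -139.07727596  406.50972083] [ 3.14152454e+00 -1.59186379e-03 -1.46616762e-01] [-0.36208839  0.56507417  0.89943905  1.92830046 -0.55726604  0.91650415
 -0.9017786 ]
```

```bash
python3 -m jog '[-20,-80,0,0,85, -82,-319,0,0,85, -82,-319,0,0,85, -82,-319,0,0,85, -82,-319,0,0,85, -82,-319,0,0,85, -82,-319,0,0,85, -82,-319,0,0,85, -82,-319,0,0,85, -82,-319,0,0,85, -82,-319,0,0,85, -82,-319,0,0,85]'
python3 - <<'E'
from h import *
im,d,p=snap('wrist','8'); s=read_state(); print(s['clock'],s['eef_pos'],s['tool_rot'],s['force'],s['width'])
P=cloud(d,p); g=cv2.cvtColor(im,cv2.COLOR_BGR2HSV)
t=(abs(P[...,2]-90)<5)&(g[...,1]<50)&(np.hypot(P[...,0]-452,P[...,1]-188)<45); t=big(t)
cs,_=cv2.findContours(t.astype(np.uint8),cv2.RETR_EXTERNAL,cv2.CHAIN_APPROX_NONE);w=ray(max(cs,key=len)[:,0],p,90)[:,:2].astype(np.float32)
print(cv2.minEnclosingCircle(w),cv2.fitEllipse(w)); cs,_=cv2.findContours(t.astype(np.uint8),cv2.RETR_LIST,cv2.CHAIN_APPROX_NONE)
for c in cs:
  if len(c)>20: print(len(c),cv2.fitEllipse(ray(c[:,0],p,90)[:,:2].astype(np.float32)), cv2.fitEllipse(c)[0])
E
```

```text
clock: 7.83
eef_pos: [450.3, 187.5, 404.5]
tool_rot: [3.141, 0.006, -0.15]
force: [-0.3, -0.5, -0.7]
width: 85.1
7.8833 [450.41579872 187.32613397 404.68540729] [-3.1413036   0.00537993 -0.15093336] [ 0.1536986  -0.39047267  0.8221754 ] 85.23002218495564
((448.2918701171875, 184.46273803710938), 28.89519500732422) ((448.1903991699219, 184.27151489257812), (56.13225173950195, 56.48008728027344), 64.83129119873047)
82 ((448.2736511230469, 184.16192626953125), (25.50191879272461, 26.172256469726562), 157.23287963867188) (280.80194091796875, 194.86717224121094)
181 ((448.1903991699219, 184.27151489257812), (56.13225173950195, 56.48008728027344), 64.83129119873047) (280.6998596191406, 194.26133728027344)
```

View pics/wrist8.png

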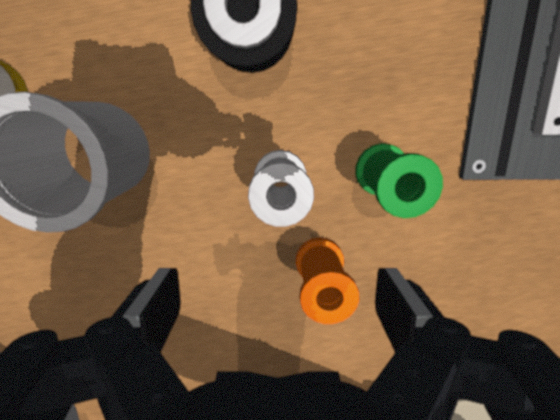

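The wrist view shows the silver core's bore at (281,195), between the green (410,186) and orange (330,298) look-alikes, with room for both fingers. I'll descend and grip.

```bash
python3 -m jog '[-1.7,3.5,30,0,85, -1.7,3.5,70,0,85, -1.7,3.5,105,0,85, -1.7,3.5,130,0,85, -1.7,3.5,150,0,85, -1.7,3.5,163,0,85, -1.7,3.5,169,0,85, -1.7,3.5,169.5,0,85, -1.7,3.5,169.5,0,85, -1.7,3.5,169.5,0,70]'
python3 - <<'E'
from h import *
im,d,p=snap('wrist','9');snap('scene','9'); s=read_state(); print(s['clock'],s['eef_pos'],s['tool_rot'],s['force'],s['width'])
E
```

```text
clock: 8.72
eef_pos: [447.7, 185.6, 236.3]
tool_rot: [-3.14, 0.004, -0.149]
force: [-0.5, 0.1, 0.7]
width: 74.8
8.8167 [447.47691332 185.99039319 236.29872821] [-3.13975676  0.00388214 -0.14786748] [0.07069378 0.2578174  0.20123579] 69.68278671069629
```

View pics/wrist9.png

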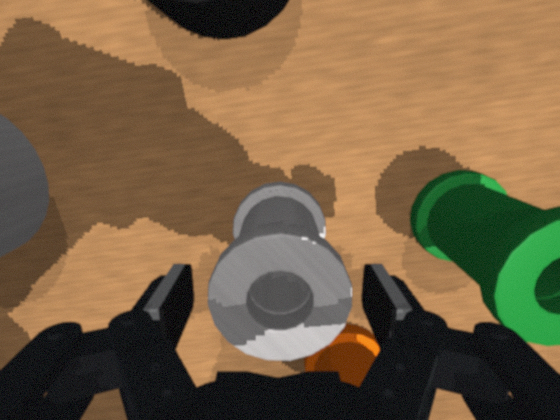

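The core's top (280,293) lies centred between the pads. I'll close and lift.

```bash
python3 -m jog '[0,0,0,0,45, 0,0,0,0,45, 0,0,0,0,45, 0,0,0,0,45, 0,0,0,0,45, 0,0,0,0,45]'
python3 -m jog '[0,0,-3,0,45, 0,0,-10,0,45, 0,0,-25,0,45, 0,0,-50,0,45, 0,0,-80,0,45, 0,0,-110,0,45, 0,0,-135,0,45, 0,0,-148,0,45, 0,0,-150,0,45, 0,0,-150,0,45]'
python3 - <<'E'
from h import *
im,d,p=snap('wrist','10');im2,_,_=snap('side','10'); s=read_state(); print(s['clock'],s['eef_pos'],s['tool_rot'],s['force'],s['width'])
E
```

```text
clock: 9.32
eef_pos: [447.5, 185.8, 236.6]
tool_rot: [-3.14, 0.004, -0.148]
force: [-0.5, -0.6, 9.0]
width: 55.8
clock: 10.15
eef_pos: [447.5, 186.0, 385.8]
tool_rot: [-3.14, 0.005, -0.147]
force: [-0.1, 0.1, -4.0]
width: 55.6
10.25 [447.06034804 185.96155158 384.38743033] [-3.14157474  0.00763585 -0.14736942] [-0.02540533  1.2585521  -4.53814319] 55.69309337149293
```

View pics/wrist10.png

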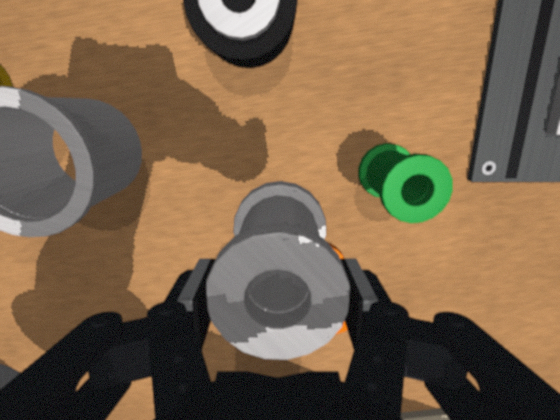

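View pics/side10.png

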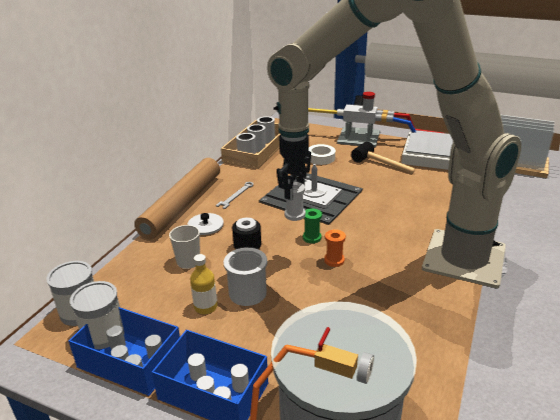

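The core is held (width 55.7, about 4 N). I'll measure the core's offset in the hand, then work out the target.

```bash
python3 - <<'E'
from h import *
im,d,p=load('wrist10.npz'); s=read_state()
P=cloud(d,p); print(P[270,240],P[330,280],P[270,320])
zt=np.median([P[265,235,2],P[335,280,2],P[265,315,2]]); print(zt)
# top face: bbox of flange ellipse by depth band
t=big((abs(P[...,2]-zt)<6)&(np.hypot(P[...,0]-448,P[...,1]-185)<40)); t[:, :205]=0; 
o=im.copy(); o[t]=(0,0,255); crop(o,180,160,380,380,3,'pics/m10.png')
cs,_=cv2.findContours(t.astype(np.uint8),cv2.RETR_LIST,cv2.CHAIN_APPROX_NONE)
for c in cs:
  if len(c)>60: print(len(c),cv2.fitEllipse(ray(c[:,0],p,zt)[:,:2].astype(np.float32)), cv2.fitEllipse(c)[0])
print(s['eef_pos'],s['tool_rot'])
E
```

```text
[462.61959246 197.83978359 238.27404877] [434.06886928 186.52259249 238.91632463] [458.79265797 167.60359818 239.44922894]
239.19635274742922
180 ((450.2113037109375, 185.19000244140625), (22.715961456298828, 24.62813377380371), 166.29263305664062) (277.4039611816406, 294.5968017578125)
560 ((448.90142822265625, 183.5371856689453), (56.426998138427734, 65.33724975585938), 178.26524353027344) (282.2776794433594, 293.5335998535156)
[447.06034804 185.96155158 384.38743033] [-3.14157474  0.00763585 -0.14736942]
```

View pics/m10.png

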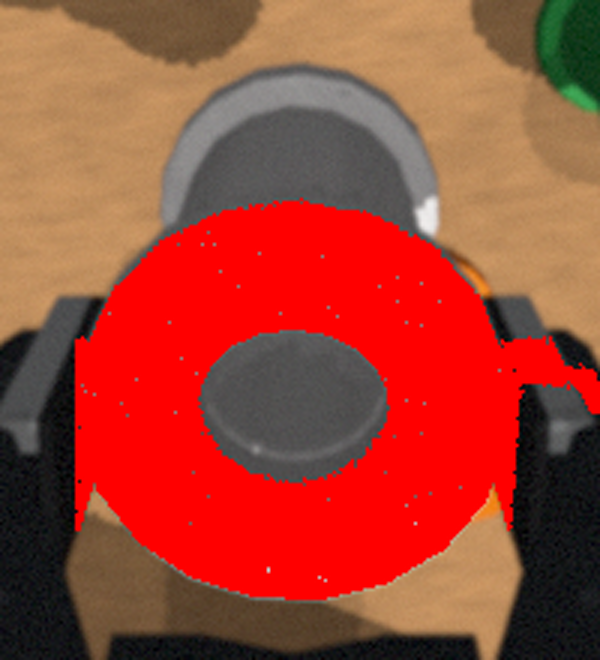

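```bash
python3 - <<'E'
from h import *
im,d,p=load('wrist10.npz'); s=read_state(); T=p['T']
R=cv2.Rodrigues
yaw=-.1475; xt=np.array([np.cos(yaw),np.sin(yaw),0]); yt=np.array([np.sin(yaw),-np.cos(yaw),0])
for z in (237.5,239):
  w=ray([(280,226.7),(280,360)],p,z); print(w.round(1), (w.mean(0)-[447.3,186,0])@xt, np.linalg.norm(w[0]-w[1]))
seat=np.array([519.8,-156.1,0]); tcp=s['eef_pos']*[1,1,0]
for off in (.8,1.8): 
  dd=seat-xt*off-tcp; print(off,dd@xt,dd@yt)
E
```

```text
[[477.6 180.2 237.5]
 [418.2 188.8 237.5]] 0.8080263065526846 59.98405006478584
[[478.1 180.1 239. ]
 [419.5 188.6 239. ]] 1.7467228030972193 59.21362166650535
0.8 121.42114366470528 327.65706779555916
1.8 120.42114366470524 327.65706779555916
```

```bash
python3 -m jog '[7,15,-5,0,45, 15,45,-10,0,45, 29,80,-10,0,45, 43,117,-10,0,45, 57,154,-10,0,45, 71,191,-10,0,45, 84,228,-10,0,45, 97,264,-10,0,45, 109,295,-10,0,45, 117,316,-10,0,45, 121,326,-10,0,45, 121,327.5,-10,0,45, 121,327.5,-10,0,45, 121,327.5,-10,0,45, 121,327.5,-10,0,45]'
python3 - <<'E'
from h import *
s=read_state(); print(s['clock'],s['eef_pos'],s['tool_rot'],s['force'],s['width'])
a,_,_=snap('scene','11');b,_,_=snap('side','11');snap('wrist','11')
crop(a,190,90,320,220,4.5,'pics/a11.png');crop(b,260,80,390,210,4.5,'pics/b11.png')
E
```

```text
clock: 11.5
eef_pos: [519.4, -153.9, 393.8]
tool_rot: [-3.139, 0.007, -0.145]
force: [-0.6, -0.4, -4.0]
width: 55.6
11.5 [ 519.38634213 -153.90163176  393.79729763] [-3.13906293  0.00712357 -0.14506815] [-0.58797497 -0.36005361 -4.0173912 ] 55.62285351772454
```

View pics/a11.png

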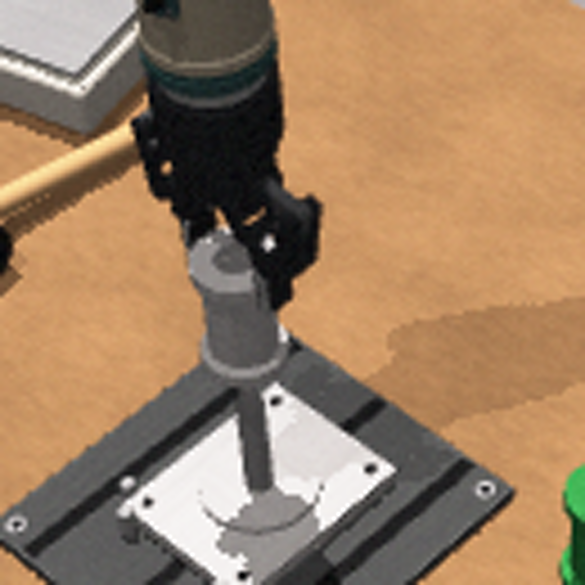

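View pics/b11.png

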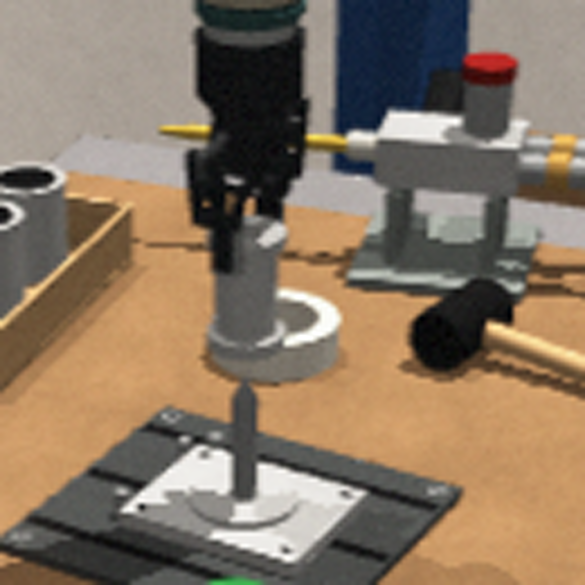

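View pics/wrist11.png

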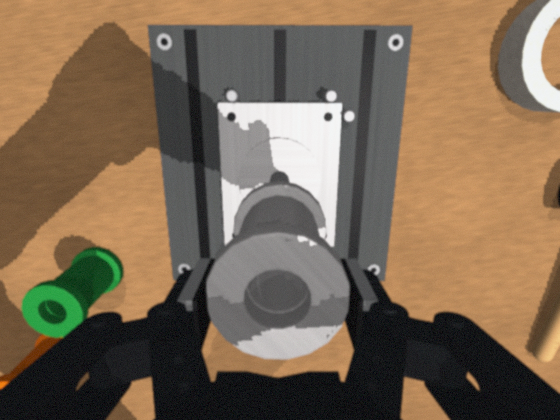

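The views show the core (side crop flange centre ~246,345) above the spindle tip (245,385), and aligned in the wrist view (both at u≈280). I'll quantify with edge rows.

```bash
python3 - <<'E'
from h import *
for n,x0,y0,f in (('scene',190,90,4.5),('side',260,80,4.5)):
    im,d,p=load(n+'11.npz'); P=cloud(d,p)
    tip=np.array([519.8,-156.1])
    near=np.hypot(P[...,0]-519.8,P[...,1]+156.1)
    for lab,m in (('spindle',(near<20)&(P[...,2]>45)&(P[...,2]<105)),('coreBarrel',(near<45)&(P[...,2]>168)&(P[...,2]<195)),('coreFlange',(near<50)&(P[...,2]>150)&(P[...,2]<168))):
        v,u=np.nonzero(m)
        rows=[(r,u[v==r].min(),u[v==r].max()) for r in np.unique(v) if (v==r).sum()>3]
        rows=np.array(rows); c=(rows[:,1]+rows[:,2])/2
        k=np.polyfit(rows[:,0],c,1) if len(rows)>2 else None
        print(n,lab,len(rows),rows[:,0].min(),rows[:,0].max(),'widths',np.median(rows[:,2]-rows[:,1]+1),'mid',c.mean().round(2),'at row',rows[:,0].mean().round(1),k, np.median(P[m],0).round(1))
E
```

```text
scene spindle 12 183 194 widths 6.0 mid 246.17 at row 188.5 [1.15384615e-01 2.24416667e+02] [ 528.7 -147.8   78.8]
scene coreBarrel 10 164 173 widths 18.0 mid 243.65 at row 168.5 [-2.12121212e-02  2.47224242e+02] [ 538.1 -138.1  174.3]
scene coreFlange 7 169 175 widths 16.0 mid 244.21 at row 172.0 [-1.07142857e-01  2.62642857e+02] [ 536.1 -135.2  164.9]
side spindle 16 171 186 widths 6.0 mid 313.5 at row 178.5 [-1.78544948e-15  3.13500000e+02] [ 519.7 -145.8   77. ]
side coreBarrel 10 147 156 widths 14.0 mid 314.15 at row 151.5 [1.72727273e-01 2.87981818e+02] [ 514.1 -135.7  179.7]
side coreFlange 6 154 159 widths 17.0 mid 313.92 at row 156.5 [-7.14285714e-02  3.25095238e+02] [ 514.7 -132.5  163.4]
```

The lines agree within about 0.2 px (scene) and 0.4 px (side), i.e. under 1 mm against 3 mm of clearance. I'll lower it now.

```bash
python3 -m jog '[0.5,0,8,0,45, 0.5,0,18,0,45, 0.5,0,26,0,45, 0.5,0,34,0,45, 0.5,0,42,0,45, 0.5,0,50,0,45, 0.5,0,56,0,45, 0.5,0,60,0,45, 0.5,0,60,0,45]'
python3 - <<'E'
from h import *
s=read_state(); print(s['clock'],s['eef_pos'],s['tool_rot'],s['force'],s['torque'],s['width'])
snap('wrist','12')
E
```

```text
clock: 12.4
eef_pos: [519.3, -155.9, 333.5]
tool_rot: [-3.141, 0.007, -0.148]
force: [-0.7, -0.4, -4.6]
width: 55.5
12.4 [ 519.34751047 -155.88566284  333.46659083] [-3.14057738  0.00698767 -0.14788588] [-0.66764248 -0.38141269 -4.5738115 ] [0.04253715 0.02396581 0.0147825 ] 55.48708403473746
```

View pics/wrist12.png

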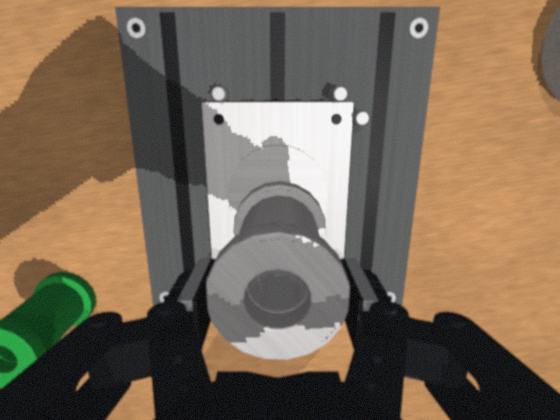

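The spindle is inside the bore (core bottom ~97 mm) with no side force, and the plate hasn't moved.

```bash
python3 -m jog '[0,0,7,0,45, 0,0,15,0,45, 0,0,23,0,45, 0,0,31,0,45, 0,0,39,0,45, 0,0,46,0,45, 0,0,52,0,45, 0,0,57,0,45, 0,0,60,0,45, 0,0,62,0,45, 0,0,63,0,45, 0,0,63,0,45]'
python3 - <<'E'
from h import *
s=read_state(); print(s['clock'],s['eef_pos'],s['tool_rot'],s['force'],s['torque'],s['width'])
E
```

```text
clock: 13.45
eef_pos: [519.3, -155.9, 271.4]
tool_rot: [-3.141, 0.005, -0.148]
force: [0.2, 0.3, -5.1]
width: 55.9
13.45 [ 519.26336676 -155.94068033  271.43923746] [-3.14076816  0.00532437 -0.1478173 ] [ 0.21445004  0.31394141 -5.05763506] [-0.00569247  0.00171403  0.05103294] 55.90130688421532
```

```bash
python3 -m jog '[0,0,0.7,0,45, 0,0,1.4,0,45, 0,0,2.1,0,45, 0,0,2.8,0,45, 0,0,3.5,0,45, 0,0,4,0,45, 0,0,4,0,45]'; python3 -m jog '[0,0,0.5,0,45, 0,0,1,0,45, 0,0,1.5,0,45, 0,0,1.5,0,45]'
```

```text
clock: 14.03
eef_pos: [519.2, -155.8, 267.3]
tool_rot: [-3.141, 0.006, -0.148]
force: [-0.2, -0.5, -4.6]
width: 55.6
clock: 14.37
eef_pos: [519.2, -155.8, 265.9]
tool_rot: [-3.141, 0.005, -0.148]
force: [0.1, 0.2, -4.2]
width: 55.8
```

```bash
python3 -m jog '[0,0,0.5,0,45, 0,0,1,0,45, 0,0,1,0,45]'; python3 -m jog '[0,0,0.5,0,45, 0,0,1,0,45, 0,0,1,0,45]'
```

```text
clock: 14.62
eef_pos: [519.4, -156.1, 265.7]
tool_rot: [-3.14, 0.004, -0.148]
force: [-1.7, 0.6, 4.5]
width: 55.5
clock: 14.87
eef_pos: [519.4, -156.4, 265.6]
tool_rot: [-3.14, 0.003, -0.148]
force: [-2.1, 0.6, 13.6]
width: 55.6
```

Contact is at TCP z 265.6, which matches the seated height. I'll relax the push, open slowly, then retreat upward.

```bash
python3 -m jog '[0,0,-1,0,45, 0,0,-1,0,58, 0,0,-1,0,62, 0,0,-1,0,70, 0,0,-1,0,80, 0,0,-1,0,85, 0,0,-1,0,85]'
python3 -m jog '[0,0,-6,0,85, 0,0,-16,0,85, 0,0,-36,0,85, 0,0,-66,0,85, 0,0,-100,0,85, 0,0,-135,0,85, -30,0,-155,0,85, -55,0,-160,0,85, -55,0,-160,0,85, -55,0,-160,0,85]'
python3 - <<'E'
from h import *
s=read_state(); print(s['clock'],s['eef_pos'],s['force'],s['width'])
im,d,p=snap('wrist','13'); a,_,_=snap('scene','13');b,_,_=snap('side','13')
crop(a,180,120,310,255,4.4,'pics/a13.png');crop(b,245,120,375,225,4.5,'pics/b13.png')
P=cloud(d,p); m=(np.hypot(P[...,0]-520,P[...,1]+156)<28)&(P[...,2]>90); print('top z',np.percentile(P[m][:,2],[5,50,95]))
E
```

```text
clock: 15.45
eef_pos: [519.2, -155.9, 264.9]
tool_rot: [-3.141, 0.005, -0.148]
force: [-0.4, -0.5, -0.8]
width: 84.8
clock: 16.28
eef_pos: [464.8, -148.1, 426.6]
tool_rot: [-3.139, 0.003, -0.149]
force: [-0.1, 0.4, -0.3]
width: 85.1
16.2833 [ 464.81327778 -148.05030321  426.5947389 ] [-0.0907588   0.36457759 -0.25790692] 85.1272640073758
top z [112.63058128 118.97459913 395.22914824]
```

View pics/wrist13.png

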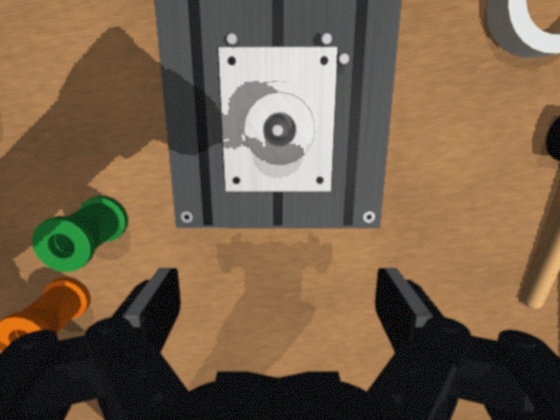

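View pics/a13.png

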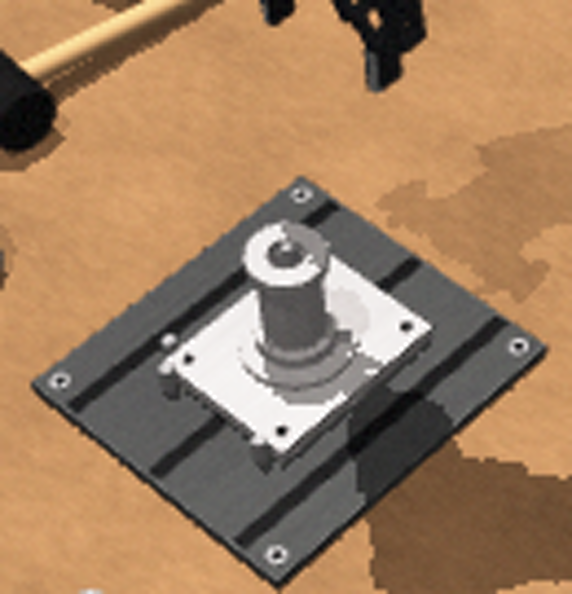

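View pics/b13.png

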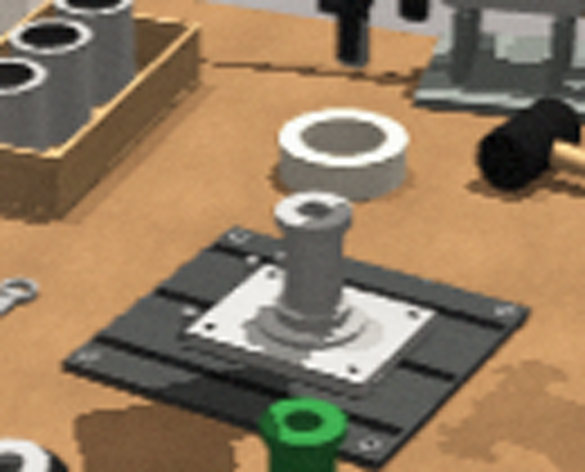

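The core is seated: the top face reads 119.0 mm (expected 119), with the spindle tip standing in the bore at (278,129). I'll recheck the plate against the pins.

```bash
python3 - <<'E'
from h import *
im,d,p=load('wrist13.npz'); g=cv2.cvtColor(im,cv2.COLOR_BGR2GRAY); crop(im,200,20,360,210,3.1,'pics/c13.png')
pins=[]
for u,v in [(232,39),(327,39),(344,59)]:
    w=np.clip(g[v-5:v+6,u-5:u+6].astype(float)-140,0,None)
    if u<340: w[9:]=0
    yy,xx=np.mgrid[v-5:v+6,u-5:u+6]; pins.append((np.sum(w*xx)/w.sum(),np.sum(w*yy)/w.sum()))
W=ray(pins,p,32); e=W[0]-W[1]; yaw=np.arctan2(-e[0],e[1]); print('bed yaw',np.degrees(yaw),np.linalg.norm(e))
hsv=cv2.cvtColor(im,cv2.COLOR_BGR2HSV); roi=np.zeros(g.shape,bool); roi[44:196,210:340]=1
m=big(roi&(hsv[...,2]>110)&(hsv[...,1]<40)); r=rectfit(m,p,24); b=cv2.boxPoints(r); c,s=np.cos(yaw),np.sin(yaw)
print(r)
for q in b: q=q-W[1,:2]; print(np.round([71+c*q[0]+s*q[1], -48-s*q[0]+c*q[1]],2))
E
```

```text
bed yaw -8.518908781364653 92.88968694013536
((519.384033203125, -156.1946258544922), (121.35775756835938, 151.29696655273438), 81.53236389160156)
[-85.86 -61.04]
[ 65.44 -60.9 ]
[65.33 60.45]
[-85.97  60.32]
```

View pics/c13.png

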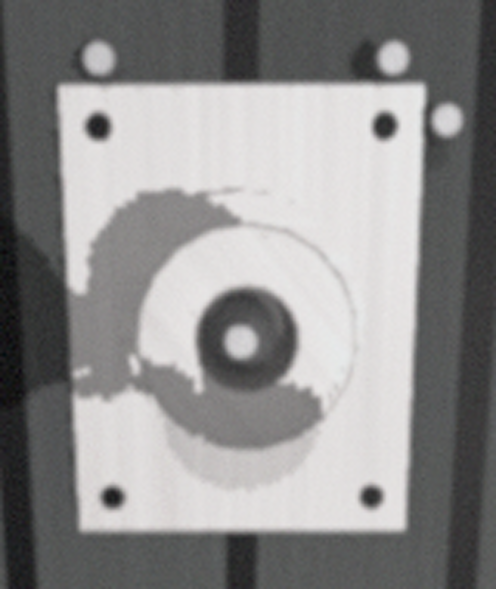

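The plate still lies square against all three pins: centre (-10.3, -0.3) in the bed frame against (-10, 0) at home, yaw within 0.05°. The core is down and the gripper is clear, so I'm handing in.

```bash
python3 -c "
from cell import *
print(finish_job())"
```

```text
the job is handed in; nothing more can be done
None
```

The mould is ready: the base lies home against all three pins and the bare aluminium core is fully down on its seat. I handed the job in after about 16.5 s of the 58 s allowed.

- **Base:** I pushed the near edge beside its near left corner with closed fingers. The highest reading was about 27 N along x (about 31 N in total), more than the 3 to 8 N you suggested, because the last of the push leaned against the pins. The wrist camera then showed the base within about 0.3 mm and 0.05° of home. It was still there after the core went on.
- **Core:** I gripped the silver one across its top flange and lowered it over the spindle without side contact. It met the seat gently, pressing with about 18 N, and I released it only then. Its top face measured 119 mm, which is the seated height, with the spindle tip showing in the bore.
- **Other things:** I did not touch the bystanders or the green and orange look-alikes.

The scene and side cameras disagreed with each other by about 4 to 6 mm in absolute position, so I took all final measurements relative to the pins from the wrist camera. The last plate outline came out about 1 mm too large in both directions, so its flushness is known to about half a millimetre.

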